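# Hand the menu board out through the counter screen

### The job

A guest waits behind the clear counter screen for the menu. Draw the dark walnut menu board up out of its slot in the rack (leave the pale board in its slot), tilt it, feed it lower end first through the opening in the screen without knocking the screen, and finish still holding it there: card side facing up, the whole card out on the guest's side, steady, and the board touching nothing but your gripper. Leave the jars and the card terminal where they stand.

Things in the scene. Friction and masses are not known exactly. Their poses are not given: they have to be found in the camera images.
- menu_center (a point): centre of the dark walnut menu board, the one to hand out: rigid, 240 mm long, 90 wide, 8 thick, 72 to 108 g. Axes: z along its length to the bare top end (up in the rack), y along its width, x out of the face with the card (paper, green band). In the rack the card faces away from the robot; the plain back has two brass studs. It may lean 3 degrees in its slot (1.5 mm play on each face).
- menu_head (a point): point on the walnut board's middle line 18 mm below its top edge, mid thickness: middle of the bare top end (the top 55 mm are bare wood), to be gripped across the 8 mm thickness. Held by this end, the board can pivot between finger pads when its broad face is turned sideways off the vertical, so keep its width level while turning and tilting. Axes as menu_center.
- menu_card_top (a point): point on the walnut board's middle line at the upper edge of its card, 70 mm below the board's top edge, mid thickness. Axes as menu_center. The card reaches from here nearly to the lower end.
- menu_foot (a point): middle of the walnut board's lower end, mid thickness. Axes as menu_center.
- opening (a point): centre of the opening in the clear screen, mid-way in the pane's 6 mm thickness, 180 mm above the worktop. Axes: x level, square to the pane, towards the guest's (far) side; y level, along the pane; z up. Clear opening 125 mm wide (y) and 100 mm high (130 to 230 mm above the worktop), edged with a round brass-coloured trim 8 mm thick; dark bars run from its corners to the posts.
- screen: see-through counter screen, fixed: upright pane 260 mm wide, 350 mm high (the part over the opening looks grey-tinted), between two dark posts, each on a wooden foot 110 mm deep (55 mm to either side of the pane), 40 mm wide, 22 mm high. Origin on the worktop under the middle of the pane and of the opening; axes as the opening's.
- rack: wooden menu rack, fixed, 104 mm deep (its x), 118 wide (y), 62 high; origin at the centre of its underside. Two upright slots along y, at x = -35 and +35 mm, 11 mm wide, 52 mm deep (floor 10 mm above the worktop), closed at the ends. One holds the walnut board, the other the pale one (which is which varies); both reach 250 mm above the worktop.
- pale_board_center (a point): centre of the pale wooden menu board (red band on its card), same size as the walnut one: leave it in its slot
- sugar_jar: glass sugar jar with a grey lid, 59 mm across, 95 mm high, origin at its underside: leave alone
- cinnamon_jar: spice jar with a red cap, 44 mm across, 105 mm high, origin at its underside: leave alone
- card_terminal: dark card terminal, 160 x 94 x 73 mm, origin at its underside, on the robot's side of the screen: leave alone
Not all that is in view belongs to the job. What is shaped like the part that bears menu_center but purple is not meant.

How it is judged (in metres and radians):
On the way, in this order (a step that is already met when the one before it is completed fails the run):
1. the walnut board is drawn up clear of the rack (height (world z) of menu_foot above 0.068 m and contact force between menu and rack below 0.1 N), for 0.1 s.
2. its lower end enters the opening in the screen, the board tilted (x of menu_foot in the frame of opening between -0.005 and 0.06 m and y of menu_foot in the frame of opening between -0.05 and 0.05 m and z of menu_foot in the frame of opening between -0.09 and 0.05 m and x of menu_head in the frame of opening below -0.05 m).
At the end, for the whole second after the job is handed in: Walnut board in the gripper and through the opening: card's upper edge 3 mm past the pane's middle, within 60 mm sideways; lower end over 50 mm past, 12 mm above the worktop; card face up (15 degrees or more off upright); no force on the screen; under 30 mm/s; pale board not moved 30 mm (x of menu_card_top in the frame of opening above 0.003 m and x of menu_foot in the frame of opening between 0.05 and 0.26 m and y of menu_foot in the frame of opening between -0.08 and 0.08 m and y of menu_card_top in the frame of opening between -0.06 and 0.06 m and z of menu_card_top in the frame of opening between -0.12 and 0.08 m and height (world z) of menu_foot above 0.012 m and angle between menu_center's own x axis and vertical below 1.31 rad and contact force between menu and the fingers above 0.5 N and contact force between menu and screen below 0.2 N and linear speed of menu below 0.03 m/s and angular speed of menu below 0.2 rad/s and distance of pale_board_center from where it was at the start of the episode below 0.03 m); the arm keeps its last pose, push and grip.
It fails at once if the screen is knocked (more than 15 N) (contact force between any of menu, the arm, the fingers and screen above 15 N).
It fails at once if the pale board is pulled out or lifted (30 mm) (distance of pale_board_center from where it was at the start of the episode above 0.03 m).
It fails at once if a jar or the card terminal is pushed away (30 mm) (distance of any of sugar_jar, cinnamon_jar, card_terminal from where it was at the start of the episode above 0.03 m).
It also fails if it takes over 48 s, if anything falls off the work surface, if the arm or the gripper's body presses on something with over 40 N, if the wrist force passes 120 N, or if a joint passes its speed limit or range.

### The arm

A 6-joint arm with a two-finger parallel gripper is mounted at the origin on a cart in front of the work surface, level with it; the furniture and walls round the work are solid. World frame = base frame: x ahead of the robot, y to its left, z up, the work surface at z = 0. Lengths are in mm, angles in rad, forces in N, time in s.
With the tool pointing down it reaches from about 275 to 750 mm from the base axis. Payload 10.2 kg.
Tool frame: the origin (TCP) lies at the very end of the fingers, on their centre line; the grasp point (between the pads) lies 19 mm behind it (ctrl.tcp_to_grasp is the distance from the TCP to the grasp point, in mm); z points along the fingers, x is the direction in which the jaws open and shut, and the axes are right-handed (so a half turn about z gives the same grasp; the last joint's range is limited). The gripper opens to 85 mm and grips with 20 to 120 N. Pads are 22 mm wide; open, the fingers measure 114 mm over their backs; the gripper's body (76 mm by 85 mm) begins 54 mm behind the grasp point. The pads swing forward as they close: fully open they stand 13 mm farther back than shut.
Start: joints at [-1.482, 0.313, 1.498, -0, 1.331, -0.223], TCP at [161.043, -499.696, 231.294] pointing down, gripper open.
Joint ranges: [-2.94, 2.94], [-0.97, 2.17], [0.19, 2.56], [-1.23, 4.37], [0.02, 3.11], [-2.88, 2.88]. Speed limits (rad/s): [2.39, 2.39, 3.01, 3.14, 3.14, 3.14].

### API

Orientations are given as a unit quaternion [w, x, y, z].
In Python, from rig import monitor, vision, order, ctrl gives the robot as it stands. The module is installed in compiled form; this text tells all that it offers.
- The arm moves only by the shell command python3 -m pendant 'ROWS' [FORCE]. ROWS is JSON, a list that holds one entry, the list of rows, each a list of 5 numbers: the closure, from -1 (fully open) to 1 (shut), then the shift along the world's x, y, z in m, then the turn about the world's z in degrees. In form: [[[fingers, dx, dy, dz, spin], ...]]. A call has 1 to 20 rows; each row is the pose to reach, as a shift and turn from the pose commanded when the call began; what a row does not reach only later rows make up. A row lasts 1/10 s, in which the tool goes at most 50 mm and 8.59 degrees, less where a joint would pass 70% of its speed; a pose out of reach is approached as far as the arm can. A call with a gripper value outside its range is refused whole. The fingers move at their own pace and stop on an object; FORCE is the grip in N (left out, the last holds). Time passes only in rows, so rows that repeat a pose let the fingers close. It gives the time, the measured TCP pose, the force and the opening at its end, in the units of the state.
- monitor.sense(): the state, without advancing time (a new reading comes with each control period).
- vision.capture(name): name is "side" or "top"; returns (picture, depth): 480x640x3 uint8, red, green, blue; 480x640 float32, mm along the optical axis (not along the pixel's ray), 0 where there is no reading.
- vision.camera_info(name): a dict with "fov_y" (degrees; the focal length in pixels is half the picture's height over the tangent of half this angle, whatever the lens; pixels are square), "cx", "cy" (the principal point, pixels), "R" (3x3) and "t" (3): a world point X has camera coordinates R X + t. Camera axes: x right, y down, z forward; pixel columns grow to the right and rows downward; lengths in mm; the calibration is good to about 2 mm. A picture is of the moment at which its call begins. camera_info takes no time and is no camera call.
- order.finish_job(): hands the job in, once; it reports no verdict.
The state is a dict: "time_s": time; "joints": joint angles; "dq": joint speeds; "tau": joint torques, N m; "eef_pos": TCP position; "ee_rot": TCP orientation; "force": force on the tool from outside, world axes, zero at the start; "wrist_torque": the same for the moment, N m; "grip_width": opening from 0.0 (shut) to 1.0 (fully open).
Only numpy, scipy, OpenCV 4.12 (cv2) and the standard library are available. Lean on these libraries where they do the work, as an engineer would, in place of code of your own. Each camera call takes 0.05 s, during which the arm holds its last target.

## Working session

There is one attempt and no reset: what is moved stays moved. The work goes in short steps, Python scripts to look and compute and a shell command to move; the robot and the scene stay as the last step left them, time stands still between calls to the robot, and variables do not carry over. Pictures are saved under pics/ and viewed, and the job is handed in when it is done.

```bash
mkdir -p pics; ls; cat > h.py <<'E'
from rig import monitor, vision, order, ctrl
import numpy as np, cv2
def cam(n):
    c=vision.camera_info(n); f=240/np.tan(np.radians(c['fov_y'])/2)
    return f,c['cx'],c['cy'],np.array(c['R']),np.array(c['t'])
def pts(n,d):
    f,cx,cy,R,t=cam(n); v,u=np.mgrid[0:480,0:640]
    P=np.stack([(u-cx)/f*d,(v-cy)/f*d,d],-1)
    return (P-t)@R
def proj(n,X):
    f,cx,cy,R,t=cam(n); c=R@np.array(X)+t
    return c[0]/c[2]*f+cx,c[1]/c[2]*f+cy
E
python3 - <<'E'
from h import *
for n in('side','top'):
    p,d=vision.capture(n); cv2.imwrite(f'pics/{n}0.png',p[...,::-1]); np.savez(f'{n}0.npz',p=p,d=d)
    c=vision.camera_info(n); R=np.array(c['R']);print(n,c,-R.T@np.array(c['t']))
print(monitor.sense()); print([a for a in dir(ctrl) if a[0]!='_'],ctrl.tcp_to_grasp)
E
```

```text
pics
side {'fov_y': 52.41410956252992, 'cx': 319.9686054363334, 'cy': 235.58396624091395, 'R': array([[ 0.51276612,  0.85849401,  0.00767685],
       [ 0.63099435, -0.37079026, -0.68144018],
       [-0.58216581,  0.35426348, -0.73183355]]), 't': array([-332.79716274, -214.79202857, 1618.18706512])} [1248.23285328 -367.2030082  1040.43050682]
top {'fov_y': 48.050846012588806, 'cx': 324.5501336214784, 'cy': 240.01282991225432, 'R': array([[-0.48510558, -0.8744397 , -0.00527074],
       [-0.85520705,  0.47567651, -0.20579787],
       [ 0.18246499, -0.09532612, -0.97858033]]), 't': array([ 286.87997374,  472.32953625, 1224.61192546])} [ 319.65781955  142.92067722 1297.09762029]
{'time_s': 0.1, 'joints': array([-1.48241618e+00,  3.13397570e-01,  1.49833582e+00, -4.60746889e-06,
        1.33099064e+00, -2.23418258e-01]), 'dq': array([ 0.00018035, -0.00048937, -0.0022584 , -0.00065952, -0.00028374,
       -0.00079085]), 'tau': array([ 3.41167186e-03, -4.12894499e+01, -2.60140300e+01, -1.41422461e-04,
        3.01225082e-03, -6.11635500e-06]), 'eef_pos': array([ 161.01312537, -499.47055025,  230.80001654]), 'ee_rot': array([-4.24608383e-04,  8.08322785e-01, -5.88739292e-01, -3.73790696e-04]), 'force': array([-0.14770933,  0.15213313, -0.74163589]), 'wrist_torque': array([-0.01313948,  0.01920601,  0.00505817]), 'grip_width': 1.0001847677636357}
['PlanningError', 'tcp_to_grasp'] 18.700000000000003
```

View pics/side0.png

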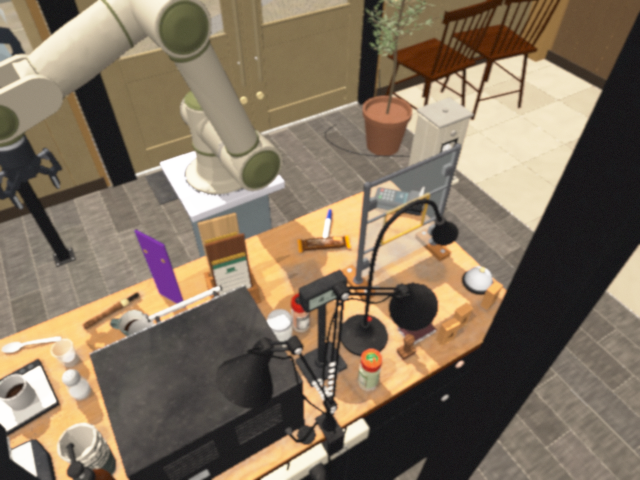

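View pics/top0.png

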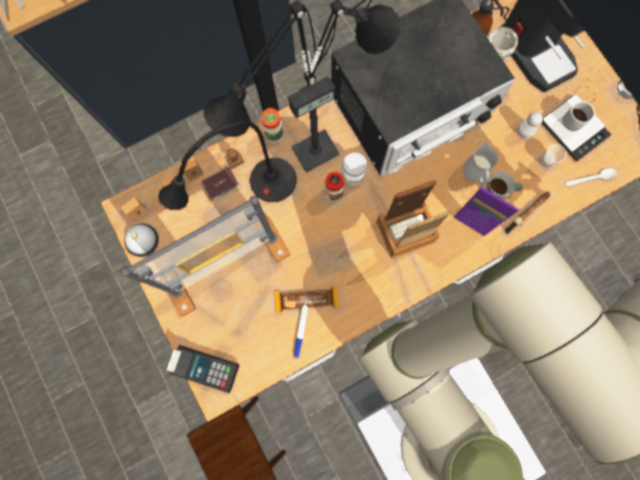

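```bash
python3 - <<'E'
from h import *
for n,(u0,v0,u1,v1) in {'side':(180,120,480,345),'top':(100,150,500,450)}.items():
    z=np.load(f'{n}0.npz'); cv2.imwrite(f'pics/{n}0z.png',cv2.resize(z['p'][v0:v1,u0:u1,::-1],(800,600),interpolation=cv2.INTER_CUBIC))
z=np.load('top0.npz');P=pts('top',z['d'])
for u,v in [(410,200),(395,215),(425,225),(412,240),(180,270),(240,235),(260,208),(145,275),(183,302),(278,248),(335,183),(355,165),(205,368),(486,205),(300,300),(175,195),(185,160),(270,140),(315,100),(380,30)]:
    print(u,v,P[v,u].round(0))
E
```

```text
410 200 [ 515. -169.  182.]
395 215 [ 518. -146.   87.]
425 225 [ 446. -154.  232.]
412 240 [ 447. -149.   92.]
180 270 [616. 329. 191.]
240 235 [619. 185. 203.]
260 208 [618. 124. 308.]
145 275 [610. 371. 302.]
183 302 [589. 384.  22.]
278 248 [594. 126.  24.]
335 183 [648. -60. 105.]
355 165 [ 667. -125.   92.]
205 368 [426. 403.  36.]
486 205 [ 426. -305.  183.]
300 300 [460. 140.  13.]
175 195 [732. 257. 278.]
185 160 [746. 202. 371.]
270 140 [850.  14.  20.]
315 100 [762. -75. 308.]
380 30 [ 833. -265.  308.]
```

View pics/side0z.png

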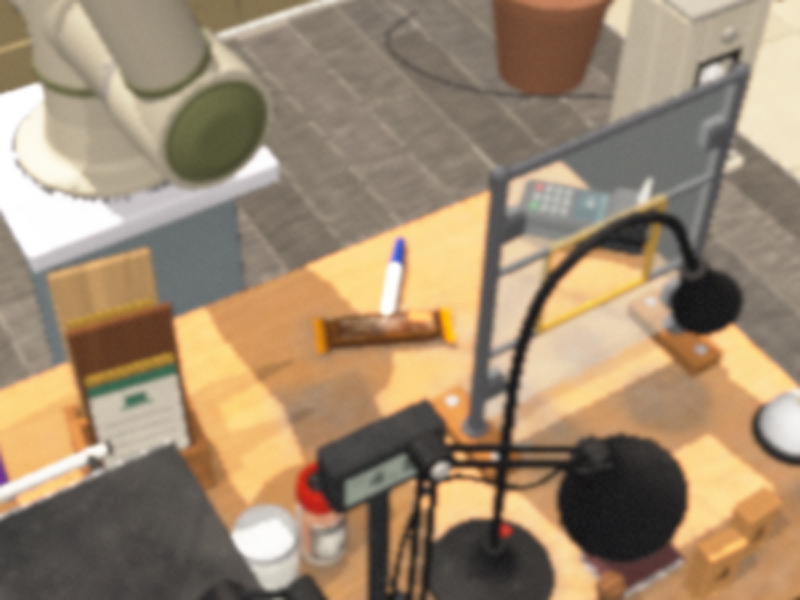

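View pics/top0z.png

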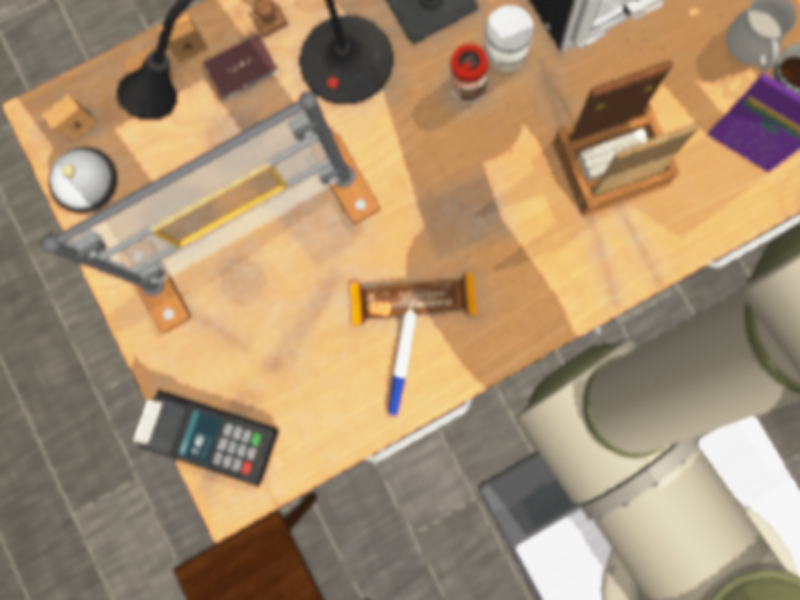

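```bash
python3 -m pendant '[[[-1,0,0,0.05,0],[-1,0,0,0.1,0],[-1,0,0,0.15,0],[-1,0,0,0.2,0],[-1,0.02,0.04,0.23,0],[-1,0.04,0.08,0.25,0],[-1,0.06,0.125,0.25,0],[-1,0.08,0.17,0.25,0],[-1,0.1,0.21,0.25,0],[-1,0.12,0.25,0.25,0],[-1,0.14,0.295,0.25,0],[-1,0.16,0.34,0.25,0],[-1,0.18,0.38,0.25,0],[-1,0.2,0.42,0.25,0],[-1,0.22,0.46,0.25,0],[-1,0.24,0.5,0.25,0],[-1,0.26,0.54,0.25,0],[-1,0.28,0.58,0.25,0],[-1,0.29,0.6,0.25,0],[-1,0.29,0.6,0.25,0]]]'
python3 -c "
from h import *
s=monitor.sense();print(s['joints'].round(3),s['eef_pos'],s['ee_rot'].round(3),s['time_s'])"
```

```text
time_s: 2.1
eef_pos: [451.7, 102.4, 480.2]
ee_rot: [0.0, 0.809, -0.587, -0.001]
force: [0.3, 0.7, -0.4]
grip_width: 0.999
[-0.031  0.142  1.079  0.     1.923  1.224] [451.70436364 102.36507772 480.2317218 ] [ 0.     0.809 -0.587 -0.001] 2.1
```

```bash
python3 -m pendant '[[[-1,0,0,0.05,0],[-1,0,0,0.1,0],[-1,0,0,0.15,0],[-1,0,0,0.2,0],[-1,0,0,0.25,0],[-1,0,0,0.3,0],[-1,0,0,0.35,0],[-1,0,0,0.4,0]]]'
python3 -c "
from h import *
s=monitor.sense();print(s['joints'].round(3),s['eef_pos'],s['ee_rot'].round(3),s['time_s'])"
```

```text
time_s: 2.9
eef_pos: [391.6, 87.1, 684.4]
ee_rot: [-0.007, 0.808, -0.589, 0.007]
force: [-0.1, 0.1, -0.4]
grip_width: 1.002
[-0.078  0.339  0.187  0.009  2.598  1.189] [391.62028347  87.06940331 684.41845477] [-0.007  0.808 -0.589  0.007] 2.9
```

```bash
python3 -m pendant '[[[-1,0,0,0,0],[-1,0,0,0,0],[-1,0,0,0,0]]]'
python3 -c "
from h import *
s=monitor.sense();print(s['joints'].round(3),s['eef_pos'],s['ee_rot'].round(3),s['time_s'])"
python3 -m pendant '[[[-1,0,0,-0.05,0],[-1,0,0,-0.05,0]]]'
python3 -c "
from h import *
s=monitor.sense();print(s['joints'].round(3),s['eef_pos'],s['ee_rot'].round(3),s['time_s'])"
```

```text
time_s: 3.2
eef_pos: [393.8, 87.4, 682.6]
ee_rot: [-0.006, 0.808, -0.589, 0.005]
force: [0.5, 0.6, 0.3]
grip_width: 0.998
[-0.077  0.343  0.188  0.009  2.597  1.189] [393.79335175  87.39902651 682.56097581] [-0.006  0.808 -0.589  0.005] 3.2
time_s: 3.4
eef_pos: [394.7, 87.3, 632.4]
ee_rot: [-0.006, 0.808, -0.589, 0.006]
force: [1.4, 0.8, 0.8]
grip_width: 1.003
[-0.077  0.17   0.614  0.006  2.341  1.186] [394.71154289  87.30495331 632.40556576] [-0.006  0.808 -0.589  0.006] 3.4
```

```bash
python3 -m pendant '[[[-1,0.05,0,0,0],[-1,0.1,0,0,0],[-1,0.15,0,0,0],[-1,0.2,0,0,0],[-1,0.25,0,0.05,0],[-1,0.3,0,0.1,0],[-1,0.35,0,0.15,0],[-1,0.4,0,0.2,0],[-1,0.45,0,0.25,0],[-1,0.5,0,0.3,0]]]'
python3 -c "
from h import *
s=monitor.sense();print(s['joints'].round(3),s['eef_pos'],s['ee_rot'].round(3),s['time_s'])"
```

```text
time_s: 4.4
eef_pos: [557.6, 67.7, 576.9]
ee_rot: [-0.014, 0.808, -0.589, 0.014]
force: [0.1, 0.7, 1.1]
grip_width: 1.003
[-0.092  0.572  0.187  0.013  2.345  1.176] [557.56929205  67.67612378 576.89381441] [-0.014  0.808 -0.589  0.014] 4.4
```

```bash
for i in 1; do python3 -m pendant '[[[-1,0.5,0,0.3,0]]]'; done
python3 -c "
from h import *
s=monitor.sense();print(s['joints'].round(4),s['eef_pos'],s['ee_rot'].round(4),s['time_s'])"
python3 -m pendant '[[[-1,0.05,0,0.03,0]]]'
python3 -c "
from h import *
s=monitor.sense();print(s['joints'].round(4),s['eef_pos'],s['ee_rot'].round(4),s['time_s'])"
python3 -m pendant '[[[-1,0.5,0,0,0]]]'
python3 -c "
from h import *
s=monitor.sense();print(s['joints'].round(4),s['eef_pos'],s['ee_rot'].round(4),s['time_s'])"
```

```text
time_s: 4.5
eef_pos: [571.1, 64.6, 570.6]
ee_rot: [-0.021, 0.808, -0.588, 0.022]
force: [0.4, -1.4, 0.7]
grip_width: 0.999
[-0.0975  0.584   0.1868  0.0192  2.311   1.1746] [571.13559793  64.63566819 570.62228373] [-0.0212  0.808  -0.5884  0.0221] 4.5
time_s: 4.6
eef_pos: [585.5, 61.4, 562.9]
ee_rot: [-0.028, 0.808, -0.588, 0.03]
force: [0.3, 0.0, -0.3]
grip_width: 0.999
[-0.1028  0.5982  0.1875  0.0249  2.2763  1.1731] [585.54054202  61.37700875 562.94706409] [-0.0282  0.8076 -0.5883  0.0296] 4.6
time_s: 4.7
eef_pos: [612.6, 59.4, 542.6]
ee_rot: [-0.034, 0.807, -0.588, 0.037]
force: [-0.1, -0.1, 0.5]
grip_width: 0.997
[-0.1028  0.6353  0.1866  0.0278  2.2208  1.1741] [612.64842259  59.40275492 542.61347359] [-0.0344  0.8073 -0.588   0.0371] 4.7
```

```bash
python3 -m pendant '[[[-1,0,0,0,170],[-1,0,0,0,170],[-1,0,0,0,170],[-1,0,0,0,170],[-1,0,0,0,170],[-1,0,0,0,170],[-1,0,0,0,170],[-1,0,0,0,170],[-1,0,0,0,170],[-1,0,0,0,170],[-1,0,0,0,170],[-1,0,0,0,170],[-1,0,0,0,170],[-1,0,0,0,170],[-1,0,0,0,170],[-1,0,0,0,170],[-1,0,0,0,170],[-1,0,0,0,170],[-1,0,0,0,170],[-1,0,0,0,170]]]'
cat >> h.py <<'E'
from scipy.spatial.transform import Rotation as Ro
def st():
    s=monitor.sense();q=s['ee_rot'];M=Ro.from_quat([q[1],q[2],q[3],q[0]]).as_matrix()
    print('t',round(s['time_s'],2),'j',s['joints'].round(3),'p',s['eef_pos'].round(1),'xax',M[:,0].round(3),'zax',M[:,2].round(3),'yaw',np.degrees(np.arctan2(M[1,0],M[0,0])).round(2),'F',s['force'].round(1),'gw',round(s['grip_width'],3))
    return s,M
E
python3 -c "
from h import *
st()"
```

```text
time_s: 6.7
eef_pos: [589.5, 57.1, 518.3]
ee_rot: [-0.032, 0.654, 0.755, -0.025]
force: [-0.3, -0.1, -0.6]
grip_width: 1.003
t 6.7 j [-0.1    0.675  0.187 -0.004  2.36  -1.816] p [589.5  57.1 518.3] xax [-0.142  0.99   0.017] zax [-0.081  0.005 -0.997] yaw 98.14 F [-0.3 -0.1 -0.6] gw 1.003
```

```bash
python3 -m pendant '[[[-1,0.05,0,0.03,0]]]' >/dev/null; python3 -m pendant '[[[-1,0.05,0,0.03,0]]]'>/dev/null; python3 -m pendant '[[[-1,0.05,0,0.03,0]]]'>/dev/null
python3 -c "
from h import *
st()"
```

```text
t 7.0 j [-0.114  0.699  0.188  0.014  2.273 -1.809] p [620.   48.8 503.2] xax [-0.133  0.991  0.014] zax [-0.016  0.012 -1.   ] yaw 97.65 F [-0.1  0.9 -0.1] gw 0.999
```

```bash
python3 - <<'E'
from h import *
z=np.load('top0.npz');p=z['p'];P=pts('top',z['d']);hsv=cv2.cvtColor(p,cv2.COLOR_RGB2HSV)
roi=np.zeros((480,640),bool);roi[170:265,365:455]=1
for lo,hi in[(54,70),(238,262),(120,236)]:
    m=roi&(P[...,2]>lo)&(P[...,2]<hi)
    Q=P[m];print(lo,hi,m.sum())
    if lo==54:
        r=cv2.minAreaRect(Q[:,:2].astype(np.float32));print('rack',r,Q.min(0),Q.max(0))
    else:
        xs=Q[:,0]
        for nm,k in(('far',xs>482),('near',xs<=482)):
            q=Q[k]; 
            if len(q)>5:
                r=cv2.minAreaRect(q[:,:2].astype(np.float32)); c=p[m][k].mean(0)
                A=np.c_[q[:,1:],np.ones(len(q))];co=np.linalg.lstsq(A,q[:,0],rcond=None)[0]
                print(nm,len(q),q.mean(0).round(1),'ymin/max',q[:,1].min().round(),q[:,1].max().round(),'zmax',q[:,2].max().round(),r,c.round(),'plane x=ay+bz+c',co.round(4), 'res',np.std(A@co-q[:,0]).round(2))
big=cv2.resize(p[165:265,365:455,::-1],(720,800),interpolation=cv2.INTER_CUBIC)[:600]
cv2.imwrite('pics/rack.png',big)
z=np.load('side0.npz');p2=z['p'];P2=pts('side',z['d'])
roi=np.zeros((480,640),bool);roi[200:310,190:260]=1
m=roi&(P2[...,2]>70)&(P2[...,0]>490)&(P2[...,0]<530)
q=P2[m];A=np.c_[q[:,1:],np.ones(len(q))];co=np.linalg.lstsq(A,q[:,0],rcond=None)[0]
print('side walnut face',len(q),q.min(0),q.max(0),co.round(4),np.std(A@co-q[:,0]))
E
```

```text
54 70 915
rack ((538.3223876953125, -175.1243896484375), (116.92112731933594, 211.16322326660156), 81.37239074707031) [ 426.58194009 -229.66683713   54.0043897 ] [ 649.86159026 -102.5545022    69.68129941]
238 262 413
far 209 [ 517.6 -170.3  247.7] ymin/max -215.0 -126.0 zmax 257.0 ((518.4617919921875, -170.9386444091797), (89.60095977783203, 9.600448608398438), 81.3246841430664) [133.  85.  54.] plane x=ay+bz+c [1.459000e-01 2.463000e-01 4.813886e+02] res 2.36
near 204 [ 448.9 -158.8  248.4] ymin/max -204.0 -116.0 zmax 257.0 ((449.5243835449219, -160.35433959960938), (89.49256896972656, 9.006414413452148), 81.69169616699219) [177. 142.  97.] plane x=ay+bz+c [1.500000e-01 2.268000e-01 4.163962e+02] res 2.35
120 236 854
far 489 [ 515.4 -167.4  181. ] ymin/max -215.0 -126.0 zmax 236.0 ((515.1109619140625, -170.32814025878906), (90.1265869140625, 7.761443138122559), 77.56340789794922) [79. 54. 36.] plane x=ay+bz+c [ 1.610000e-01 -1.000000e-04  5.424181e+02] res 1.02
near 365 [ 446.5 -155.3  181. ] ymin/max -204.0 -115.0 zmax 236.0 ((445.73919677734375, -159.07037353515625), (89.56962585449219, 8.062592506408691), 77.27916717529297) [144. 116.  79.] plane x=ay+bz+c [1.650000e-01 1.500000e-03 4.718867e+02] res 1.1
side walnut face 1917 [ 510.12579237 -216.43475281   70.10140964] [ 529.99566706 -126.93220372  252.25274382] [ 1.453000e-01 -9.200000e-03  5.495836e+02] 1.7329631281372406
```

View pics/rack.png

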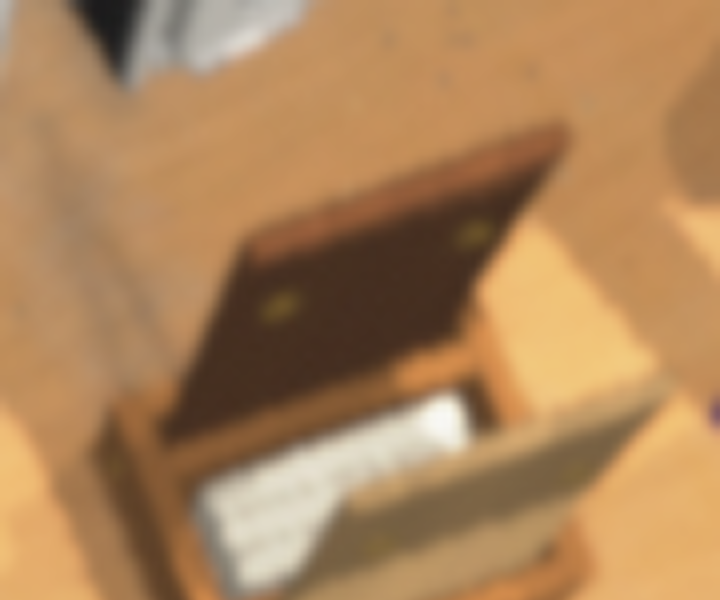

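```bash
python3 - <<'E'
from h import *
for n,(u0,v0,u1,v1) in {'side':(355,175,465,285),'top':(110,190,300,320)}.items():
    z=np.load(f'{n}0.npz');p=z['p'];P=pts(n,z['d']);hsv=cv2.cvtColor(p,cv2.COLOR_RGB2HSV)
    roi=np.zeros((480,640),bool);roi[v0:v1,u0:u1]=1
    m=roi&(hsv[...,0]>18)&(hsv[...,0]<32)&(hsv[...,1]>150)
    m2=m&(P[...,0]>560)&(P[...,0]<660)&(P[...,2]>100)
    q=P[m2];print(n,m.sum(),len(q))
    if len(q):
        for lo in range(110,260,10):
            k=(q[:,2]>=lo)&(q[:,2]<lo+10)
            if k.sum()>0:print(lo,k.sum(),q[k].mean(0).round(1),q[k][:,1].min().round(),q[k][:,1].max().round())
        A=np.c_[q[:,1:],np.ones(len(q))];print('plane',np.linalg.lstsq(A,q[:,0],rcond=None)[0].round(4),q.min(0).round(),q.max(0).round())
    dk=roi&(P[...,2]>240)&(P[...,0]>560)&(P[...,0]<680)
    q=P[dk];print('frame',len(q),q.min(0).round(),q.max(0).round());A=np.c_[q[:,1:],np.ones(len(q))];co=np.linalg.lstsq(A,q[:,0],rcond=None)[0];print(co.round(4),np.std(A@co-q[:,0]).round(2),cv2.minAreaRect(q[:,:2].astype(np.float32)))
    sc=min(800/(u1-u0),600/(v1-v0));im=p[v0:v1,u0:u1,::-1].copy();im[m[v0:v1,u0:u1]]=(255,0,255)
    cv2.imwrite(f'pics/scr_{n}.png',cv2.resize(im,None,fx=sc,fy=sc,interpolation=cv2.INTER_NEAREST))
E
```

```text
side 97 97
120 50 [623.  257.6 127.7] 198.0 323.0
130 18 [624.3 250.2 131.6] 191.0 321.0
140 3 [621.9 323.4 144. ] 322.0 324.0
150 4 [622.8 322.8 155.1] 322.0 324.0
160 4 [622.3 323.3 166.2] 321.0 325.0
170 4 [622.2 321.8 174.1] 320.0 322.0
180 5 [622.7 322.9 183.8] 321.0 325.0
190 5 [623.5 322.1 196.7] 320.0 324.0
200 1 [622.7 323.6 201.6] 324.0 324.0
220 3 [623.4 322.2 225.4] 321.0 324.0
plane [-2.390000e-02  2.060000e-02  6.267799e+02] [619. 191. 122.] [627. 325. 227.]
frame 2436 [618. 119. 240.] [634. 392. 361.]
[-2.490000e-02 -4.600000e-03  6.321193e+02] 2.04 ((626.363037109375, 255.47012329101562), (273.84112548828125, 16.481760025024414), 89.93826293945312)
top 210 129
120 58 [622.2 259.8 127.8] 198.0 320.0
130 57 [620.3 259.6 132.1] 194.0 323.0
140 1 [617.1 321.4 149.3] 321.0 321.0
150 4 [618.  225.4 154.1] 192.0 322.0
160 1 [616.2 321.3 168. ] 321.0 321.0
180 1 [616.8 322.  180.6] 322.0 322.0
190 2 [616.8 321.8 193.5] 321.0 322.0
200 2 [617.8 257.2 207.9] 193.0 321.0
210 3 [617.3 278.7 216.1] 192.0 322.0
plane [-1.880000e-02 -5.820000e-02  6.336399e+02] [616. 192. 124.] [626. 323. 220.]
frame 3221 [606. 121. 240.] [630. 395. 364.]
[-2.230000e-02  2.170000e-02  6.166079e+02] 2.34 ((618.0577392578125, 257.81439208984375), (18.776241302490234, 274.3904724121094), 1.161407470703125)
```

View pics/scr_side.png

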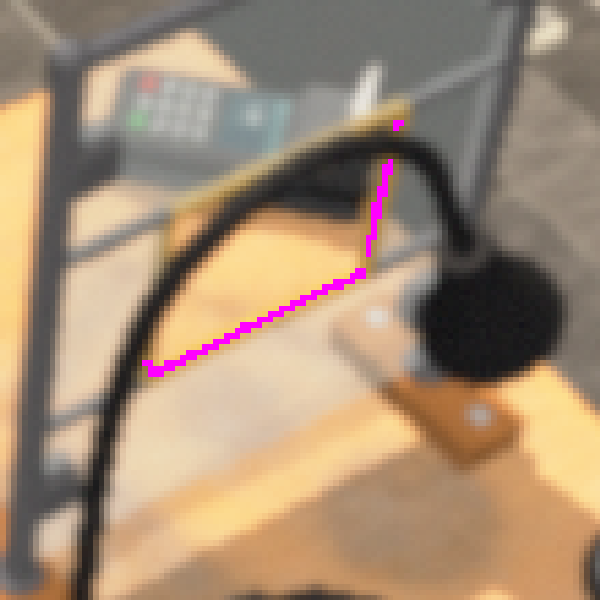

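View pics/scr_top.png

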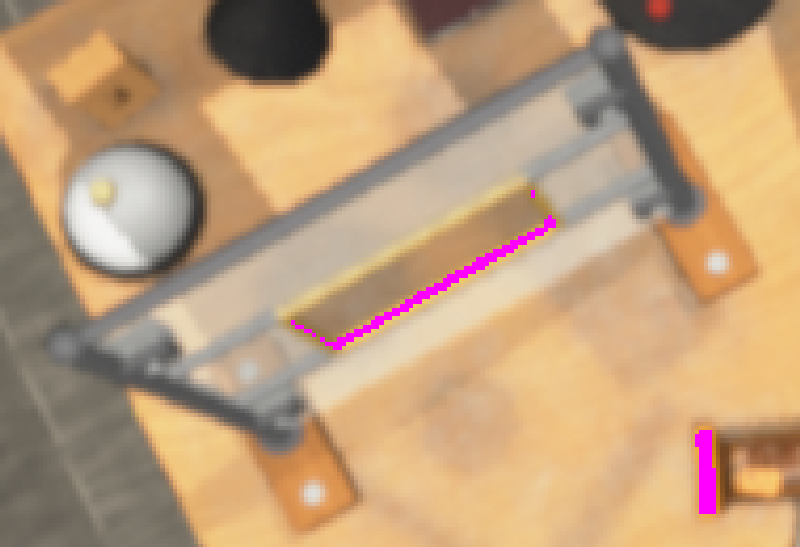

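```bash
python3 - <<'E'
from h import *
H=np.zeros((24,20),int)
for n in('side','top'):
    z=np.load(f'{n}0.npz');P=pts(n,z['d'])
    m=(z['d']>0)&(P[...,0]>630)&(P[...,0]<830)&(P[...,1]>150)&(P[...,1]<350)&(P[...,2]>15)&(P[...,2]<480)
    for x,y,zz in P[m]: 
        i=int((x-630)//10);j=int((y-150)//10); H[i if i<24 else 23,j]=max(H[i,j],int(zz))
print('cols y150..; rows x630..');
for i in range(20):print(630+10*i,H[i])
H=np.full((24,20),999)
for n in('side','top'):
    z=np.load(f'{n}0.npz');P=pts(n,z['d'])
    m=(z['d']>0)&(P[...,0]>630)&(P[...,0]<830)&(P[...,1]>150)&(P[...,1]<350)&(P[...,2]>15)&(P[...,2]<480)
    for x,y,zz in P[m]: 
        i=int((x-630)//10);j=int((y-150)//10); H[i,j]=min(H[i,j],int(zz))
for i in range(20):print(630+10*i,H[i])
E
```

```text
cols y150..; rows x630..
630 [302   0   0   0   0   0   0   0   0   0   0   0   0   0   0   0   0   0
   0   0]
640 [0 0 0 0 0 0 0 0 0 0 0 0 0 0 0 0 0 0 0 0]
650 [0 0 0 0 0 0 0 0 0 0 0 0 0 0 0 0 0 0 0 0]
660 [0 0 0 0 0 0 0 0 0 0 0 0 0 0 0 0 0 0 0 0]
670 [0 0 0 0 0 0 0 0 0 0 0 0 0 0 0 0 0 0 0 0]
680 [0 0 0 0 0 0 0 0 0 0 0 0 0 0 0 0 0 0 0 0]
690 [0 0 0 0 0 0 0 0 0 0 0 0 0 0 0 0 0 0 0 0]
700 [0 0 0 0 0 0 0 0 0 0 0 0 0 0 0 0 0 0 0 0]
710 [  0   0   0   0   0   0   0   0   0 236 252 257 251 249   0   0   0   0
   0   0]
720 [  0   0   0   0   0   0   0   0   0 269 277 271 266 260   0   0   0   0
   0   0]
730 [  0   0   0   0   0   0   0   0 304 303 298 279 272 267 257   0   0   0
   0   0]
740 [403 400 395 392 384 374 360 342 321 308 298 285 274 266 259   0   0   0
   0   0]
750 [404 401 396 390 382 373 361 334 317 305 297 278 271 264 256   0   0   0
   0   0]
760 [  0   0   0   0   0   0   0   0 292 292 278 268 263 259   0   0   0   0
   0   0]
770 [  0   0   0   0   0   0   0   0   0 242 255 253 251 243   0   0   0   0
   0   0]
780 [17 16 18 18 16 16  0  0  0  0  0  0  0  0  0  0  0  
[... 1312 characters left out ...]
999]
750 [389 388 382 374 359 342 321 288 228 223 275 268 262 255 251 999 999 999
 999 999]
760 [999 999 999 999 999 999 999 999 276 226 227 249 247 244 999 999 999 999
 999 999]
770 [999 999 999 999 999 999 999 999 999 242 230 234 239 243 999 999 999 999
 999 999]
780 [ 16  15  15  18  16  16 999 999 999 999 999 999 999 999 999 999 999 999
 999 999]
790 [ 15 999  15  15  15  15  15 999 999 999 999 999 999 999 999 999 999 999
 999 999]
800 [ 15  15  15  15  16  15  15 999 999 999 999 999 999 999 999 999 999 999
 999 999]
810 [ 15  15  15  15  15  16  15 999 999 999 999 999 999 999 999 999 999 999
 999 999]
820 [ 15  15  15  16  15  15 999 999 999 999 999 999 999 999 999 999 999 999
 999 999]
```

```bash
python3 -m pendant '[[[-0.3,-0.01,-0.02,-0.01,-8],[-0.3,-0.02,-0.04,-0.02,-16],[-0.3,-0.03,-0.06,-0.03,-24],[-0.3,-0.04,-0.08,-0.05,-32],[-0.3,-0.05,-0.1,-0.06,-40],[-0.3,-0.06,-0.12,-0.08,-48],[-0.3,-0.07,-0.14,-0.1,-56],[-0.3,-0.08,-0.16,-0.11,-64],[-0.3,-0.09,-0.18,-0.13,-72],[-0.3,-0.1,-0.2,-0.14,-80],[-0.3,-0.102,-0.22,-0.153,-88],[-0.3,-0.102,-0.22,-0.153,-96],[-0.3,-0.102,-0.22,-0.153,-104],[-0.3,-0.102,-0.22,-0.153,-106.6],[-0.3,-0.102,-0.22,-0.153,-106.6]]]'
python3 - <<'E'
from h import *
st()
for n in('side','top'):
    p,d=vision.capture(n); cv2.imwrite(f'pics/{n}1.png',p[...,::-1])
E
```

```text
time_s: 8.5
eef_pos: [517.2, -171.1, 350.6]
ee_rot: [-0.008, 0.997, -0.078, 0.008]
force: [0.5, 0.2, 0.5]
grip_width: 0.654
t 8.5 j [-0.545  0.3    1.209  0.021  1.624 -0.388] p [ 517.2 -171.1  350.6] xax [ 0.988 -0.155  0.015] zax [ 0.017  0.014 -1.   ] yaw -8.93 F [0.5 0.2 0.5] gw 0.654
```

View pics/side1.png

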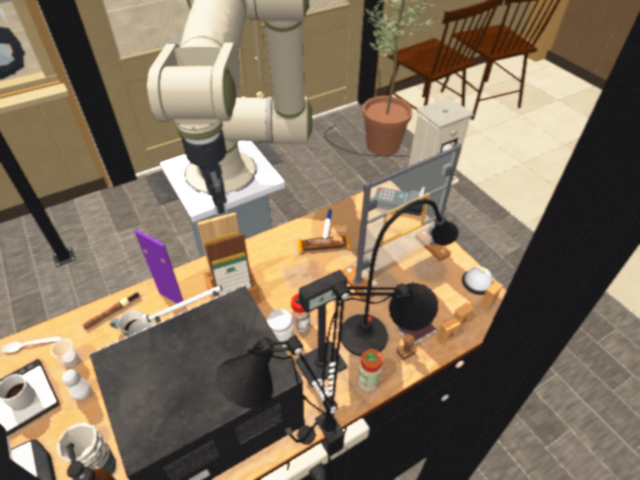

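View pics/top1.png

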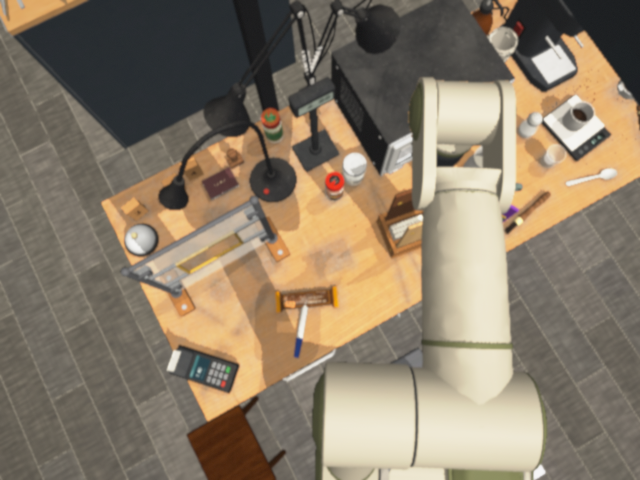

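```bash
python3 -m pendant '[[[-0.3,0.0015,0,-0.04,0],[-0.3,0.0015,0,-0.08,0],[-0.3,0.0015,0,-0.11,0],[-0.3,0.0015,0,-0.137,0],[-0.3,0.0015,0,-0.137,0]]]'
python3 -m pendant '[[[1,0,0,0,0],[1,0,0,0,0],[1,0,0,0,0],[1,0,0,0,0],[1,0,0,0,0],[1,0,0,0,0],[1,0,0,0,0]]]' 80
python3 - <<'E'
from h import *
st()
for n in('side',):
    p,d=vision.capture(n); cv2.imwrite(f'pics/{n}2.png',cv2.resize(p[120:320,120:380,::-1],(780,600)))
E
```

```text
time_s: 9.1
eef_pos: [517.3, -170.0, 210.7]
ee_rot: [-0.009, 0.997, -0.076, 0.005]
force: [-0.1, -0.0, 0.4]
grip_width: 0.654
time_s: 9.8
eef_pos: [518.7, -170.9, 215.3]
ee_rot: [-0.007, 0.997, -0.076, 0.008]
force: [-0.9, 0.7, 6.6]
grip_width: 0.08
t 9.8 j [-0.542  0.364  1.469  0.021  1.299 -0.395] p [ 518.7 -170.9  215.3] xax [ 0.988 -0.152  0.016] zax [ 0.018  0.012 -1.   ] yaw -8.76 F [-0.9  0.7  6.6] gw 0.08
```

View pics/side2.png

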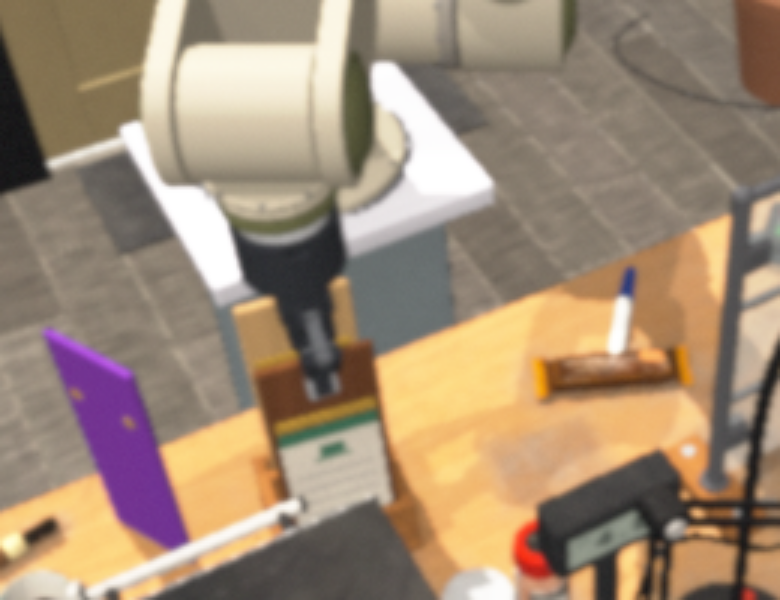

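```bash
python3 -m pendant '[[[1,0,0,0.03,0],[1,0,0,0.07,0],[1,0,0,0.11,0],[1,0,0,0.15,0],[1,0,0,0.19,0],[1,0,0,0.23,0],[1,0,0,0.27,0],[1,0,0,0.29,0],[1,0,0,0.29,0]]]' 80
python3 - <<'E'
from h import *
st()
z=np.load('top0.npz');P=pts('top',z['d']);z2=np.load('side0.npz');P=np.r_[P.reshape(-1,3),pts('side',z2['d']).reshape(-1,3)]
for x in range(560,960,40):
    r=[]
    for y in range(-160,200,40):
        q=P[(P[:,0]>=x)&(P[:,0]<x+40)&(P[:,1]>=y)&(P[:,1]<y+40)]
        r.append(int(q[:,2].max()) if len(q) else -1)
    print(x,r)
p,d=vision.capture('side'); cv2.imwrite('pics/side3.png',p[...,::-1])
E
```

```text
time_s: 10.75
eef_pos: [518.5, -170.6, 506.6]
ee_rot: [-0.006, 0.997, -0.076, 0.01]
force: [-1.1, 0.7, -1.6]
grip_width: 0.085
t 10.75 j [-0.542  0.372  0.712  0.023  2.045 -0.379] p [ 518.5 -170.6  506.6] xax [ 0.988 -0.152  0.02 ] zax [ 0.021  0.011 -1.   ] yaw -8.77 F [-1.1  0.7 -1.6] gw 0.085
560 [7, 9, 9, 8, 8, 7, 31, 28, 7]
600 [66, 56, 108, 6, 6, 7, 341, 362, 358]
640 [103, 107, 112, 105, 8, 8, 26, 27, 4]
680 [99, 98, 59, 7, 20, 21, 17, 5, 1]
720 [21, 317, 315, 307, 32, 383, 402, 407, 401]
760 [315, 321, 323, 322, 33, 379, 399, 402, 18]
800 [15, 21, 21, 67, 64, 296, 273, 253, 19]
840 [12, 445, 416, 381, 347, 318, 281, 257, 69]
880 [417, 443, 413, 377, 110, 266, 265, 248, 7]
920 [130, 16, 1, 2, 0, 1, 0, 1, 1]
```

View pics/side3.png

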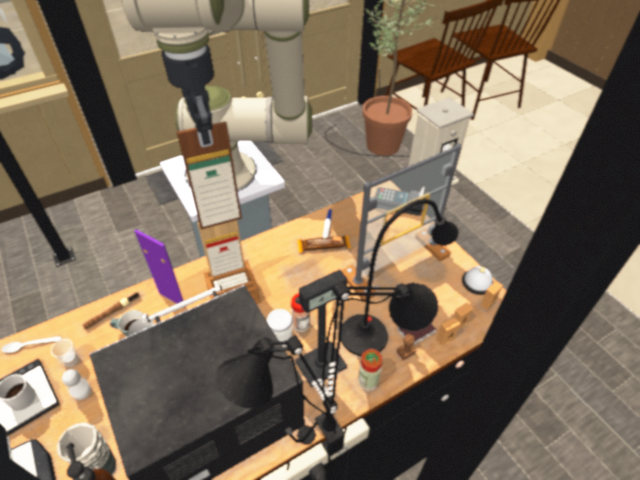

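```bash
python3 -m pendant '[[[1,0,0.01,0.02,0],[1,-0.005,0.03,0.04,0],[1,-0.01,0.06,0.06,0],[1,-0.015,0.09,0.08,0],[1,-0.02,0.12,0.09,0],[1,-0.03,0.15,0.1,0],[1,-0.035,0.18,0.11,0],[1,-0.04,0.2,0.115,0],[1,-0.04,0.215,0.12,0],[1,-0.04,0.215,0.12,0]]]'
python3 -c "
from h import *
st()"
for i in 1; do
python3 -m pendant '[[[1,0.033,-0.005,0.037,0]]]' >/dev/null; done
python3 -c "
from h import *
st()"
python3 -m pendant '[[[1,0.033,-0.005,0.037,0]]]' >/dev/null
python3 -c "
from h import *
st()"
python3 -m pendant '[[[1,0.033,-0.005,0.037,0]]]' >/dev/null
python3 -c "
from h import *
st()"
```

```text
time_s: 11.8
eef_pos: [478.6, 45.7, 623.5]
ee_rot: [-0.008, 0.997, -0.075, 0.007]
force: [-0.1, -0.5, -1.3]
grip_width: 0.084
t 11.8 j [-0.158  0.399  0.322  0.024  2.407  0.011] p [478.6  45.7 623.5] xax [ 0.989 -0.15   0.014] zax [ 0.016  0.014 -1.   ] yaw -8.64 F [-0.1 -0.5 -1.3] gw 0.084
t 11.9 j [-0.172  0.463  0.194  0.032  2.459  0.005] p [489.9  38.4 629.6] xax [ 0.988 -0.151  0.025] zax [ 0.028  0.016 -0.999] yaw -8.7 F [ 0.1 -0.2  0.2] gw 0.079
t 12.0 j [-0.187  0.471  0.192  0.039  2.439 -0.003] p [498.9  30.4 626.8] xax [ 0.987 -0.153  0.041] zax [ 0.044  0.018 -0.999] yaw -8.83 F [ 1.  -0.7 -2.2] gw 0.077
t 12.1 j [-0.201  0.47   0.19   0.047  2.416 -0.01 ] p [504.6  24.2 628.1] xax [ 0.986 -0.154  0.066] zax [ 0.07   0.018 -0.997] yaw -8.89 F [-0.9 -0.4 -0.3] gw 0.084
```

```bash
python3 -m pendant '[[[1,0.033,0,0.037,0]]]' >/dev/null
python3 -m pendant '[[[1,0.033,0,0.037,0]]]' >/dev/null
python3 -m pendant '[[[1,0.033,0,0.037,0]]]' >/dev/null
python3 -m pendant '[[[1,0.033,0,0.037,0]]]' >/dev/null
python3 -m pendant '[[[1,0.033,0,0.037,0]]]' >/dev/null
python3 -m pendant '[[[1,0.033,0,0.037,0]]]' >/dev/null
python3 -c "
from h import *
st()"
```

```text
t 12.7 j [-0.21   0.48   0.188  0.085  2.285  0.006] p [543.1  20.  628.2] xax [ 0.969 -0.156  0.189] zax [ 0.195  0.024 -0.98 ] yaw -9.13 F [ 0.  -0.5 -0.6] gw 0.078
```

```bash
python3 -m pendant '[[[1,0,0,0,6],[1,0,0,0,12],[1,0,0,0,18]]]' >/dev/null
python3 -c "
from h import *
st()"
python3 -m pendant '[[[1,0.033,0,0.037,0]]]' >/dev/null
python3 -m pendant '[[[1,0.033,0,0.037,0]]]' >/dev/null
python3 -m pendant '[[[1,0.033,0,0.037,0]]]' >/dev/null
python3 -m pendant '[[[1,0.033,0,0.037,0]]]' >/dev/null
python3 -m pendant '[[[1,0.033,0,0.037,0]]]' >/dev/null
python3 -m pendant '[[[1,0.033,0,0.037,0]]]' >/dev/null
python3 -c "
from h import *
s,M=st();print(M[:,1])"
```

```text
t 13.0 j [-0.239  0.484  0.187  0.167  2.308 -0.281] p [541.5  20.  626.4] xax [0.969 0.156 0.19 ] zax [ 0.178  0.083 -0.98 ] yaw 9.11 F [-0.5 -0.5 -0.6] gw 0.08
t 13.6 j [-0.239  0.492  0.188  0.199  2.162 -0.258] p [581.2  20.9 631.6] xax [0.936 0.139 0.324] zax [ 0.314  0.092 -0.945] yaw 8.43 F [-0.2  0.2 -2.1] gw 0.082
[ 0.16086925 -0.9860533  -0.04266113]
```

```bash
python3 -m pendant '[[[1,0.026,0,0.042,0]]]' >/dev/null
python3 -m pendant '[[[1,0.026,0,0.042,0]]]' >/dev/null
python3 -m pendant '[[[1,0.026,0,0.042,0]]]' >/dev/null
python3 -m pendant '[[[1,0.026,0,0.042,0]]]' >/dev/null
python3 -m pendant '[[[1,0.026,0,0.042,0]]]' >/dev/null
python3 -m pendant '[[[1,0.026,0,0.042,0]]]' >/dev/null
python3 -m pendant '[[[1,0.026,0,0.042,0]]]' >/dev/null
python3 -m pendant '[[[1,0.026,0,0.042,0]]]' >/dev/null
python3 - <<'E'
from h import *
s,M=st();print(M[:,1])
for n in('side',):
    p,d=vision.capture(n); cv2.imwrite(f'pics/{n}4.png',p[...,::-1])
E
```

```text
t 14.4 j [-0.262  0.435  0.188  0.256  2.023 -0.239] p [590.1  22.5 679.2] xax [0.855 0.119 0.505] zax [ 0.496  0.103 -0.862] yaw 7.95 F [ 0.1 -0.8 -1.6] gw 0.08
[ 0.15494244 -0.98750392 -0.02878975]
```

View pics/side4.png

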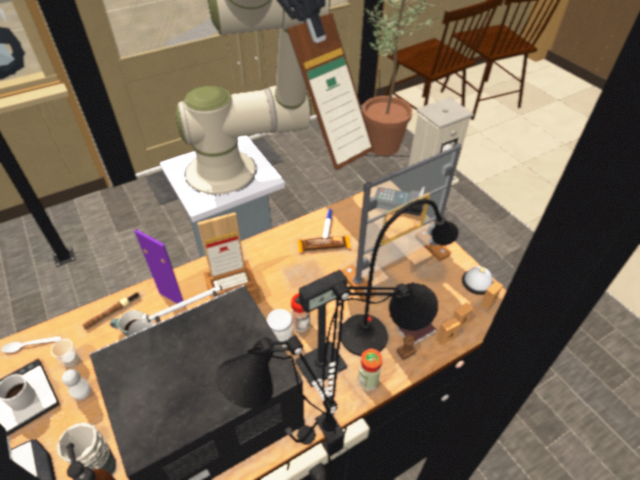

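```bash
python3 -m pendant '[[[1,0.026,0,0.042,0]]]' >/dev/null
python3 -m pendant '[[[1,0.024,0,0.043,0]]]' >/dev/null
python3 -m pendant '[[[1,0.024,0,0.043,0]]]' >/dev/null
python3 -m pendant '[[[1,0.024,0,0.043,0]]]' >/dev/null
python3 -m pendant '[[[1,0.024,0,0.043,0]]]' >/dev/null
python3 -m pendant '[[[1,0.024,0,0.043,0]]]' >/dev/null
python3 -m pendant '[[[1,0.024,0,0.043,0]]]' >/dev/null
python3 -m pendant '[[[1,0.024,0,0.043,0]]]' >/dev/null
python3 -m pendant '[[[1,0.024,0,0.043,0]]]' >/dev/null
python3 -m pendant '[[[1,0.024,0,0.043,0]]]' >/dev/null
python3 - <<'E'
from h import *
s,M=st();print(M[:,1])
E
```

```text
t 15.45 j [-0.285  0.383  0.188  0.321  1.813 -0.221] p [607.6  24.7 743.6] xax [0.693 0.091 0.715] zax [ 0.706  0.112 -0.699] yaw 7.44 F [ 0.5  0.5 -0.7] gw 0.081
[ 0.14366094 -0.98952841 -0.01396619]
```

```bash
python3 -m pendant '[[[1,-0.03,0.01,-0.01,-0.5],[1,-0.06,0.03,-0.03,-1],[1,-0.09,0.05,-0.05,-1.5],[1,-0.12,0.07,-0.08,-2],[1,-0.15,0.1,-0.1,-3],[1,-0.173,0.12,-0.13,-4],[1,-0.173,0.145,-0.16,-5],[1,-0.173,0.17,-0.19,-6],[1,-0.173,0.195,-0.22,-7.2],[1,-0.173,0.22,-0.25,-7.2],[1,-0.173,0.232,-0.28,-7.2],[1,-0.173,0.232,-0.31,-7.2],[1,-0.173,0.232,-0.34,-7.2],[1,-0.173,0.232,-0.37,-7.2],[1,-0.173,0.232,-0.391,-7.2],[1,-0.173,0.232,-0.391,-7.2],[1,-0.173,0.232,-0.391,-7.2]]]'
python3 - <<'E'
from h import *
s,M=st();print(M[:,1])
for n in('side','top'):
    p,d=vision.capture(n); cv2.imwrite(f'pics/{n}5.png',p[...,::-1]); np.savez(f'{n}5.npz',p=p,d=d)
E
```

```text
time_s: 17.15
eef_pos: [434.6, 256.9, 353.1]
ee_rot: [-0.01, 0.922, 0.006, 0.387]
force: [1.0, 0.2, -0.9]
grip_width: 0.082
t 17.15 j [ 0.449 -0.112  1.853 -0.462  0.704  0.683] p [434.6 256.9 353.1] xax [0.7   0.003 0.714] zax [ 0.714  0.024 -0.7  ] yaw 0.22 F [ 1.   0.2 -0.9] gw 0.082
[ 0.01892681 -0.99971165 -0.01477794]
```

View pics/side5.png

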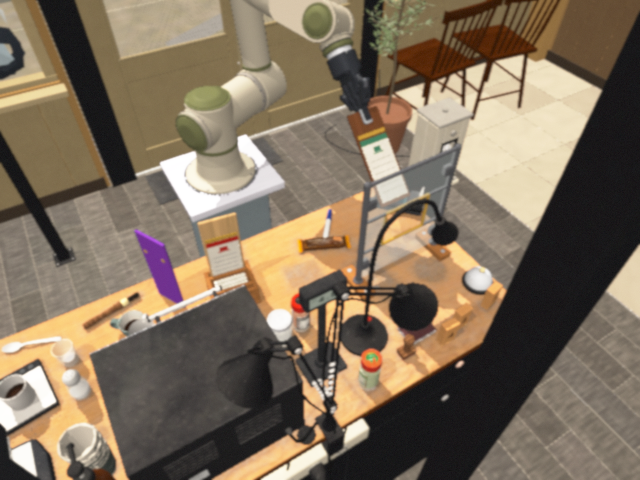

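View pics/top5.png

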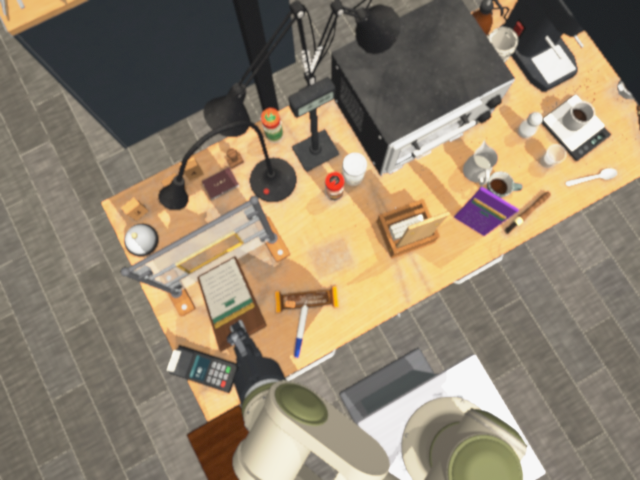

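```bash
cat > mb.py <<'E'
from h import *
def board(n,f,u0,v0,u1,v1):
    z=np.load(f);p=z['p'];P=pts(n,z['d']);s=monitor.sense();q=s['ee_rot'];M=Ro.from_quat([q[1],q[2],q[3],q[0]]).as_matrix()
    roi=np.zeros((480,640),bool);roi[v0:v1,u0:u1]=1
    m=roi&(z['d']>0);Q=P[m]; L=(Q-s['eef_pos'])@M   # tool frame: x thickness,y width,z along
    k=(abs(L[:,0]-4)<9)&(L[:,2]>15)&(L[:,2]<260)&(abs(L[:,1])<70)
    L=L[k];Q=Q[k];C=p[m][k]
    c=L[(L[:,2]>45)&(L[:,2]<180)];A=np.c_[c[:,1:],np.ones(len(c))];co=np.linalg.lstsq(A,c[:,0],rcond=None)[0]
    print(n,len(L),'len',np.percentile(L[:,2],[1,99]).round(1),'max',L[:,2].max().round(1),'width',np.percentile(L[:,1],[1,50,99]).round(1),'plane x=ay+bz+c',co.round(4))
    for lo in range(40,200,40):
        w=L[(L[:,2]>lo)&(L[:,2]<lo+40)][:,1];print(lo,np.percentile(w,[2,98]).round(1),end=' ')
    h=cv2.cvtColor(C[None].astype(np.uint8),cv2.COLOR_RGB2HSV)[0]
    g=(h[:,1]<60)&(h[:,2]>130)
    print('paper z',np.percentile(L[g][:,2],[2,98]).round(1) if g.sum()>5 else None)
    e=L[:,2]>np.percentile(L[:,2],97);print('foot',Q[e].mean(0).round(1))
E
python3 -c "
from mb import *
board('top','top5.npz',190,245,280,350)
board('side','side5.npz',340,90,430,220)"
```

```text
top 2718 len [ 16.4 200.5] max 204.6 width [-41.    3.3  47.1] plane x=ay+bz+c [ 3.0000e-04 -3.9000e-03  4.7397e+00]
40 [-40.4  45.6] 80 [-39.7  46.5] 120 [-39.2  47. ] 160 [-39.   47.3] paper z [ 50.  196.7]
foot [579.2 260.2 216.4]
side 1618 len [ 16.3 250.3] max 259.6 width [-56.3   5.2  47.6] plane x=ay+bz+c [-2.0000e-03 -8.5000e-03  3.9845e+00]
40 [-40.3  46.6] 80 [-39.1  47.2] 120 [-39.   46.9] Traceback (most recent call last):
  File "<string>", line 4, in <module>
    board('side','side5.npz',340,90,430,220)
    ~~~~~^^^^^^^^^^^^^^^^^^^^^^^^^^^^^^^^^^^
  File "mb.py", line 11, in board
    w=L[(L[:,2]>lo)&(L[:,2]<lo+40)][:,1];print(lo,np.percentile(w,[2,98]).round(1),end=' ')
                                                  ~~~~~~~~~~~~~^^^^^^^^^^
    return _quantile_unchecked(
        a, q, axis, out, overwrite_input, method, keepdims, weights)
    return _ureduce(a,
                    func=_quantile_ureduce_func,
    ...<5 lines>...
                    overwrite_input=overwrite_input,
                    method=method)
    r = func(a, **kwargs)
    result = _quantile(arr,
                       quantiles=q,
    ...<2 lines>...
                       out=out,
                       weights=wgt)
    slices_having_nans = np.isnan(arr[-1, ...])
                                  ~~~^^^^^^^^^
IndexError: index -1 is out of bounds for axis 0 with size 0
```

```bash
python3 -m pendant '[[[1,0.01,0,-0.01,0],[1,0.022,0,-0.022,0],[1,0.034,0,-0.034,0],[1,0.046,0,-0.045,0],[1,0.058,0,-0.057,0],[1,0.07,0,-0.069,0],[1,0.08,0,-0.079,0],[1,0.08,0,-0.079,0],[1,0.08,0,-0.079,0]]]'
python3 - <<'E'
from mb import *
st()
for n in('side','top'):
    p,d=vision.capture(n); cv2.imwrite(f'pics/{n}6.png',cv2.resize(p[100:325,300:600,::-1] if n=='side' else p[180:405,80:380,::-1],(800,600))); np.savez(f'{n}6.npz',p=p,d=d)
E
```

```text
time_s: 18.15
eef_pos: [514.4, 256.8, 273.7]
ee_rot: [-0.01, 0.922, 0.006, 0.387]
force: [0.8, -1.4, -0.6]
grip_width: 0.079
t 18.15 j [ 0.364  0.105  1.851 -0.53   0.477  0.736] p [514.4 256.8 273.7] xax [0.7   0.003 0.714] zax [ 0.714  0.023 -0.7  ] yaw 0.23 F [ 0.8 -1.4 -0.6] gw 0.079
```

View pics/side6.png

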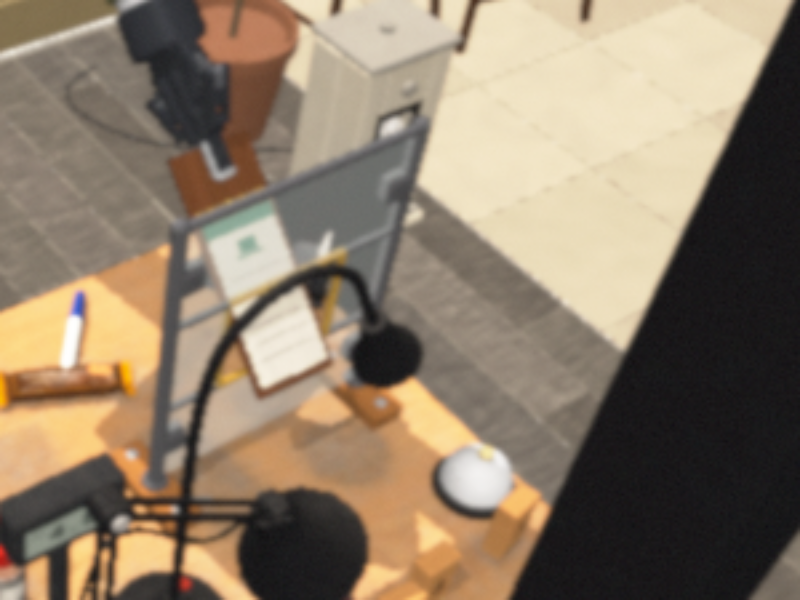

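View pics/top6.png

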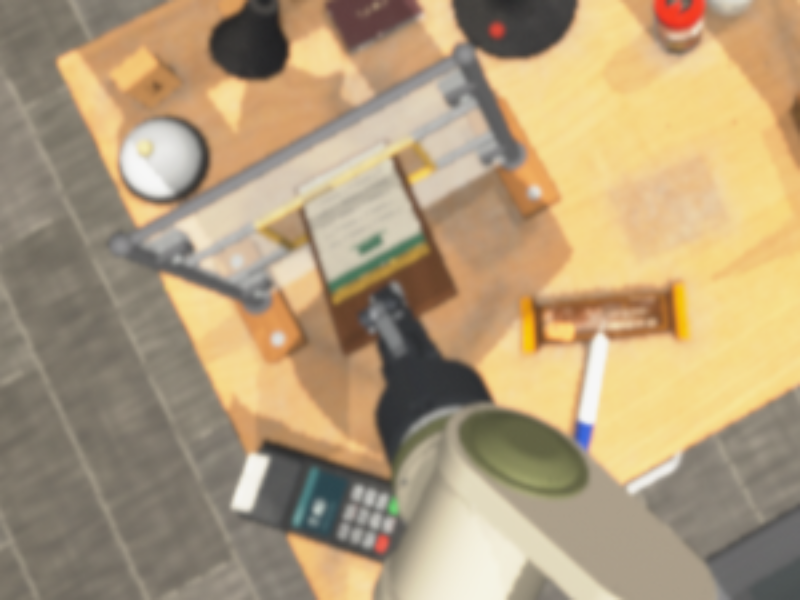

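```bash
python3 -m pendant '[[[1,0.01,0,-0.01,0],[1,0.021,0,-0.0205,0],[1,0.032,0,-0.0315,0],[1,0.043,0,-0.0425,0],[1,0.05,0,-0.049,0],[1,0.05,0,-0.049,0]]]'
python3 -c "
from mb import *
st()"
```

```text
time_s: 18.85
eef_pos: [564.7, 256.4, 222.8]
ee_rot: [-0.01, 0.922, 0.006, 0.386]
force: [0.1, 0.0, -0.9]
grip_width: 0.087
t 18.85 j [ 0.323  0.258  1.81  -0.611  0.364  0.806] p [564.7 256.4 222.8] xax [0.702 0.003 0.712] zax [ 0.712  0.022 -0.702] yaw 0.25 F [ 0.1  0.  -0.9] gw 0.087
```

Tracking well with no contact; now the final 43 mm, slowly.

```bash
python3 -m pendant '[[[1,0.008,0,-0.008,0],[1,0.016,0,-0.015,0],[1,0.024,0,-0.023,0],[1,0.032,0,-0.03,0],[1,0.038,0,-0.036,0],[1,0.043,0,-0.04,0],[1,0.043,0,-0.04,0],[1,0.043,0,-0.04,0],[1,0.043,0,-0.04,0]]]'
python3 - <<'E'
from mb import *
s,M=st();z=M[:,2];y=M[:,1]
for nm,a in(('card_top',35),('foot',205)):print(nm,s['eef_pos']+a*z+4*y)
for n in('side','top'):
    p,d=vision.capture(n); cv2.imwrite(f'pics/{n}7.png',cv2.resize(p[100:325,300:600,::-1] if n=='side' else p[180:405,80:380,::-1],(800,600))); np.savez(f'{n}7.npz',p=p,d=d)
E
```

```text
time_s: 19.75
eef_pos: [607.3, 256.8, 184.5]
ee_rot: [-0.01, 0.922, 0.006, 0.387]
force: [-0.2, 0.3, 0.1]
grip_width: 0.082
t 19.75 j [ 0.295  0.384  1.75  -0.689  0.296  0.874] p [607.3 256.8 184.5] xax [0.701 0.003 0.714] zax [ 0.713  0.023 -0.7  ] yaw 0.25 F [-0.2  0.3  0.1] gw 0.082
card_top [632.30803056 253.64697194 159.89827134]
foot [753.58613168 257.62057609  40.83596556]
```

View pics/side7.png

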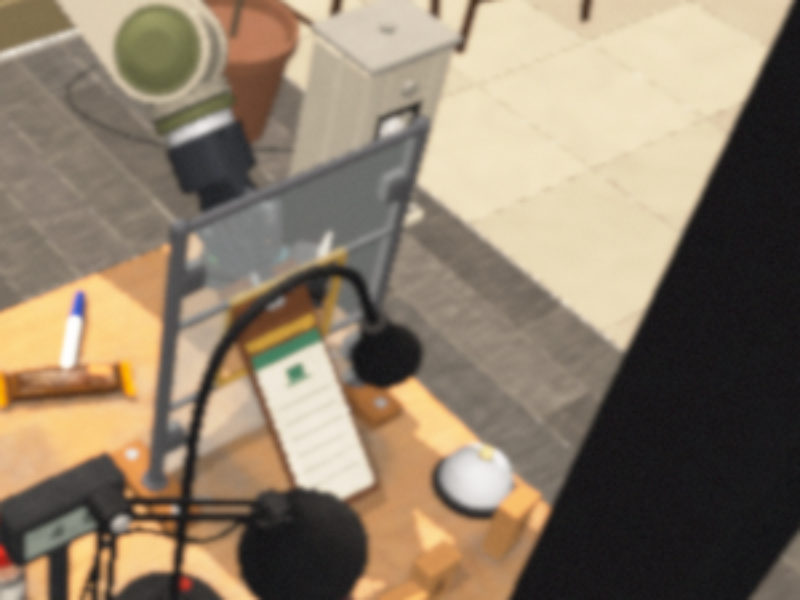

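View pics/top7.png

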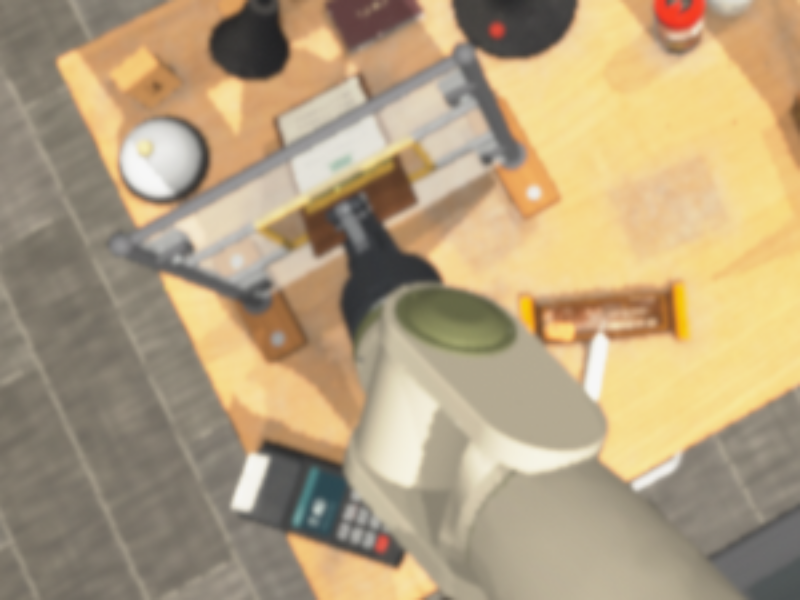

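```bash
python3 - <<'E'
from mb import *
z=np.load('side7.npz');p=z['p'];P=pts('side',z['d']);hsv=cv2.cvtColor(p,cv2.COLOR_RGB2HSV)
s,M=st();L=(P-s['eef_pos'])@M
g=(abs(L[...,0]-4)<8)&(abs(L[...,1]-4)<38)&(L[...,2]>0)&(L[...,2]<230)
gr=g&(hsv[...,0]>60)&(hsv[...,0]<95)&(hsv[...,1]>80)
print('green along',np.percentile(L[gr][:,2],[3,97]).round(1),'world x of green upper',np.percentile(P[gr][:,0],3).round(1))
pa=g&(L[...,2]>40);print('end along',np.percentile(L[pa][:,2],99.5).round(1),'foot z',P[pa][:,2].min().round(1))
ye=(hsv[...,0]>18)&(hsv[...,0]<32)&(hsv[...,1]>140)&(P[...,2]>200)&(P[...,0]>600)&(P[...,0]<640);print('top trim',ye.sum(),P[ye].mean(0).round(1) if ye.any() else '')
print('dq',s['dq'].round(4))
E
```

```text
t 19.85 j [ 0.295  0.384  1.75  -0.689  0.295  0.874] p [607.3 256.8 184.5] xax [0.7   0.003 0.714] zax [ 0.713  0.023 -0.7  ] yaw 0.24 F [-0.2  0.2 -1.3] gw 0.082
green along [38.7 68.4] world x of green upper 638.2
end along 203.3 foot z 39.8
top trim 8 [623.1 321.6 220.6]
dq [-0.0008  0.0009 -0.001   0.0005  0.0005  0.0003]
```

```bash
python3 -c "
from h import *
print(order.finish_job()); st()"
```

```text
the job is handed in; nothing more can be done
None
the job is handed in; nothing more can be done
```

I drew the walnut board out of the rack and tilted it 45°. I then fed it foot first through the screen opening and handed the job in at about 19.9 s, still gripping it with 80 N. No verdict was reported, so success rests on the checks below.

**How the tilt was done:** The move rows only allow a turn about the vertical. I tilted the tool by repeatedly commanding poses just beyond the arm's reach, well above the obstacles. Each one tipped the tool outward by about 0.02 rad, and that tilt carried over to the next command. I first tried this with an empty gripper, then brought the tool back to within about 1° of vertical before gripping the board.

**Last checks:**

| Check | Measured | Needed |
|---|---|---|
| Card's upper edge past the pane | about 10 mm | 3 mm |
| Lower end past the pane | about 130 mm | 50 to 260 mm |
| Lower end above the worktop | about 40 mm | 12 mm |
| Card face off upright | 45°, facing up | 15° or more |
| Board width off level | about 1° | no limit given |
| Outside force on the tool | about 1 N, no sign of contact | under 0.2 N on the screen |
| Joint speeds | about zero | board under 30 mm/s |

- **Disagreement:** the two cameras differ by about 3 to 4 mm on where the pane stands (x about 619 mm from the top, 623 mm from the side). The clearances hold for either value.
- **Not measured:** contact between the board and the screen, because the wrist reading (noise about 1 N) cannot resolve the 0.2 N limit. I relied on the pictures and the planned clearance.
- **Other objects:** in the pictures taken after the lift, the pale board, the jars and the card terminal look unmoved. I did not re-measure them. The final close-ups leave out the pale board and part of the jars.

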